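# Reset the tripped kettle base and set the brewing temperature

### The arm

A 6-joint arm with a two-finger parallel gripper is mounted at the origin on the work surface. World frame = base frame: x ahead of the robot, y to its left, z up, the work surface at z = 0. Lengths are in m, angles in rad, forces in N, time in s.
With the tool pointing down it reaches from about 0.3 to 0.75 m from the base axis. Payload 8.5 kg.
Tool frame: the origin (TCP) lies on the centre line of the jaws, within the pads' length; the fingertips stand 8 mm ahead of it and the grasp point (between the pads) lies 11 mm behind it; z points along the fingers, y is the line along which they close (so a half turn about z gives the same grasp; the last joint's range is limited). The gripper opens to 88 mm and grips with 3 to 60 N. Pads are 18 mm wide; open, the fingers measure 123 mm over their backs; the gripper's body (75 mm by 187 mm) begins 45 mm behind the grasp point.
Start: joints at [0.96, 0.381, 1.297, -0, 1.464, -0.215], TCP at [0.212, 0.507, 0.247] pointing down, gripper open.
Joint ranges: [-3.11, 3.11], [-0.89, 2.33], [0.22, 2.48], [-1.42, 4.56], [0.17, 2.85], [-2.88, 2.88]. Speed limits (rad/s): [2.39, 2.39, 3.14, 3.14, 3.14, 3.14].

### API

Orientations are given as a unit quaternion [w, x, y, z].
In Python, from plant import bot gives the robot as it stands.
- The arm moves only by the shell command python3 -m handwheel 'ROWS' [OPENING] [FORCE]. ROWS is JSON, a list of rows, each an object of numbers: "x", "y", "z": the shift along the tool's x, y, z in cm; "rx", "ry", "rz": the turn, a rotation vector about the tool's x, y, z in rad. In form: [{"x": .., "y": .., "z": .., "rx": .., "ry": .., "rz": ..}, ...]. A call has exactly 5 rows; each row shifts and turns the commanded pose from where the row before left it, along the tool's axes as they then stand; what a row does not reach is not made up. A row lasts 1/8 s, in which the tool goes at most 62.5 mm and 10.7 degrees, less where a joint would pass 70% of its speed; a pose out of reach is approached as far as the arm can. A call with a gripper value outside its range is refused whole. OPENING is the gripper command: -1 is fully open, 1 is shut, values between are in proportion, set as the call begins (- or left out, the last holds). The fingers move at their own pace and stop on an object; FORCE is the grip in N (left out, the last holds). Time passes only in rows, so rows that do not move let the fingers close, or fill a call up. It gives the time, the measured TCP pose, the force, the opening and the grip force at its end, in the units of the state.
- bot.observe(): the state, without advancing time (a new reading comes with each control period).
- bot.get_image(name): name is "scene" or "side" or "wrist"; returns a dict with "pixels" (480x640x3 uint8, red, green, blue), "range_z" (480x640 float32, m along the optical axis (not along the pixel's ray), 0 where there is no reading), "K" (3x3 intrinsics, pixels), "R" (3x3) and "t" (3): a world point X has camera coordinates R X + t. Camera axes: x right, y down, z forward; pixel columns grow to the right and rows downward; lengths in m; the calibration is good to about 2 mm. A picture is of the moment at which its call begins.
- bot.job_done(): hands the job in; it is judged then, once.
The state is a dict: "clock": time; "joints": joint angles; "joint_velocities": joint speeds; "tau": joint torques, N m; "ee_pos": TCP position; "orientation": TCP orientation; "contact_force": force on the tool from outside, world axes, zero at the start; "moment": the same for the moment, N m; "opening": finger opening in m; "finger_force": force on a finger pad.
Only numpy, scipy, OpenCV 4.12 (cv2) and the standard library are available. Lean on these libraries where they do the work, as an engineer would, in place of code of your own. Each camera call takes 0.05 s, during which the arm holds its last target. There are 200 camera calls.

### The job

The kettle's power base has tripped: take the slim square-handled metal stylus out of the wooden tool block, push the recessed reset button in the base's control panel all the way down with it and keep it down for about a second. Stand the stylus back upright in the hole it came from, then slide the temperature slider to the long brewing mark and let go. Leave the kettle and everything else on the cart where it stands.

Things in the scene. Friction and masses are not known exactly. Their poses are not given: they have to be found in the camera images.
- stylus: Reset stylus, 119 mm long with its end stud, 45 g, upright in one of the block's two holes. Origin at the lower end (tip), z up along it. From the tip: steel shank 5 mm across, round-ended, 0 to 45 mm; collar 18 mm across, 45 to 50 mm, whose underside rests on the block; square handle 12 x 12 mm, 50 to 116 mm, faces across its x and y axes. Grip it about 80 mm above the tip.
- brush: Grinder brush hanging in the other hole of the block: the same shank and collar, a round wooden handle 50 to 84 mm above its lower end and a grey bristle head, 25 mm across, up to 115 mm. Origin at the lower end of the shank. Leave it in place.
- stand: Fixed dark wooden tool block 60 (x) x 120 (y) x 56 mm high, origin under its centre. Two holes 10 mm across and 50 mm deep in its top at y = +30 and -30 mm, x = 0; which one holds the stylus changes. A tool in place has its lower end 11 mm above the block's underside. Close the fingers about along the block's x: the other tool is 60 mm away along y.
- dock: Kettle power base, fixed. Origin under the centre of its control panel, a flat grey box 120 (x) x 150 (y) mm whose top is 46 mm high. The round pad with the kettle, 170 mm across and 22 mm high, joins it with its centre at y = +170 mm. The panel's top carries the slider near its -x side and the reset hole near its +x, -y corner.
- reset_hole (a point): Centre of the mouth of the round reset hole in the panel's top (46 mm above the dock's underside), at x = +34, y = -45 mm in the dock's frame. The hole is 13 mm across with straight walls; a white button 10.4 mm across fills its bottom, its top 7 mm below the mouth. Press straight down.
- reset_button (a joint): Travel of the reset button, m: 0 released, 0.005 fully down; it counts as down beyond 0.0035. Its spring resists with 1.5 N at first and 4 N fully down, and it springs back.
- temp_slider (a joint): Position of the temperature slider, m: 0 at the off end (+y end of the track), 0.070 at the other end; it grows towards the dock's -y. The long brewing mark is at 0.0525. It slides with about 1.5 N of friction and stays where it is left.
- slider_cap (a point): Centre of the top of the slider's cap, 20 mm above the panel's top. The cap is a black block 22 mm (dock x) x 14 mm (dock y), standing from 2 to 20 mm above the panel, with a white line across its top. At joint 0 it lies at x = -26, y = +35 mm in the dock's frame.
- brew_mark (a point): Point on the panel's top where the slider's middle must stop: on the track, in line with the one long white bar (26 mm; the other four marks are 8 mm long and 17.5 mm apart). At x = -26, y = -17.5 mm in the dock's frame.
- kettle: Copper gooseneck kettle on the pad, 144 mm across at the foot, 166 mm high over its knob, 0.9 kg; origin under its centre, spout to its +x (137 mm out), handle to its -x (134 mm out). Not to be moved.
- grinder: Aluminium hand grinder 52 mm across and 180 mm high, crank with wooden knob 210 mm high, reaching 103 mm to its +x; origin under its centre. Not to be moved.
- mug: Tall white ceramic mug, 80 mm across, 120 mm high, handle to its +y; origin under its centre. Not to be moved.
- dripper: Clear glass dripper, 120 mm across and 85 mm high, handle to its +y; origin under its centre. Not to be moved.
- jar: Amber glass jar with a wooden lid, 90 mm across, 150 mm high; origin under its centre. Not to be moved.

How it is judged:
By the outcome, as a careful person would: the job done as asked, in the order asked, and still so for the second after the job is handed in, with the robot touching nothing.
It also fails if it takes over 61 s, if anything falls off the work surface, if the arm or the gripper's body presses on something with over 40 N, if the wrist force passes 120 N, or if a joint passes its speed limit or range.

## Working session

There is one attempt and no reset: what is moved stays moved. The work goes in short steps, Python scripts to look and compute and a shell command to move; the robot and the scene stay as the last step left them, time stands still between calls to the robot, and variables do not carry over. Pictures are saved under pics/ and viewed, at most 10 in all, crops included, and the job is handed in when it is done.

```bash
mkdir -p pics; ls; cat > h.py <<'E'
import numpy as np, cv2
from plant import bot
from scipy.spatial.transform import Rotation as Rn
def cloud(im):
    z=im["range_z"]; v,u=np.mgrid[:480,:640]; K=im["K"]
    c=np.stack([(u-K[0,2])*z/K[0,0],(v-K[1,2])*z/K[1,1],z],-1)
    P=(c-im["t"])@im["R"]; P[z==0]=np.nan
    return P
def grab(n,save):
    im=bot.get_image(n); cv2.imwrite(f"pics/{save}.png",im["pixels"][...,::-1]); np.savez(f"pics/{save}.npz",**im); return im
def proj(im,X):
    c=im["R"]@np.array(X)+im["t"]; p=im["K"]@c; return p[:2]/p[2]
def tool():
    s=bot.observe(); q=s["orientation"]; return np.array(s["ee_pos"]),Rn.from_quat([q[1],q[2],q[3],q[0]]).as_matrix(),s
E
python3 - <<'E'
from h import *
a=grab("scene","scene0");b=grab("side","side0")
cv2.imwrite("pics/both.png",cv2.resize(np.vstack([a["pixels"],b["pixels"]])[...,::-1],None,fx=.62,fy=.62,interpolation=cv2.INTER_AREA))
p,R,s=tool();print(p,R,s)
for i in(a,b):print(-i["R"].T@i["t"])
E
```

```text
pics
[0.21190554 0.5072681  0.24622484] [[-9.22699315e-01  3.85519714e-01 -7.24146946e-04]
 [ 3.85520304e-01  9.22698754e-01 -1.05070499e-03]
 [ 2.63102000e-04 -1.24865812e-03 -9.99999186e-01]] {'clock': 0.1, 'joints': array([ 9.59701199e-01,  3.81093757e-01,  1.29816537e+00, -9.82289232e-06,
        1.46360957e+00, -2.15322571e-01]), 'joint_velocities': array([-0.00074885, -0.00093179, -0.00321891,  0.00026813, -0.00030671,
        0.00129776]), 'tau': array([ 4.27797670e-03, -4.38649070e+01, -2.24913311e+01,  7.15381186e-02,
        3.41898040e-02, -6.76970740e-05]), 'ee_pos': array([0.21190554, 0.5072681 , 0.24622484]), 'orientation': array([-2.51724842e-04,  1.96596742e-01,  9.80484224e-01, -5.86282535e-04]), 'contact_force': array([-0.54526865,  1.22096854,  0.58456511]), 'moment': array([-0.02975159,  0.01676339, -0.02496986]), 'finger_force': 0.0, 'opening': 0.08800881445412762}
[1.25428137 0.12881156 1.22837232]
[0.45386242 1.24472925 0.85707997]
```

View pics/scene0.png

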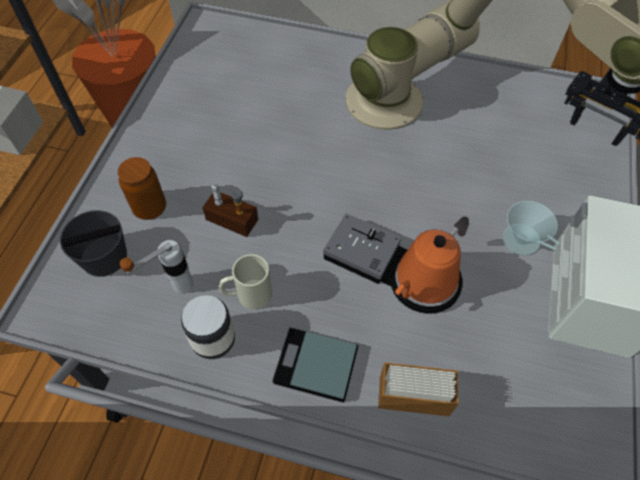

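View pics/side0.png

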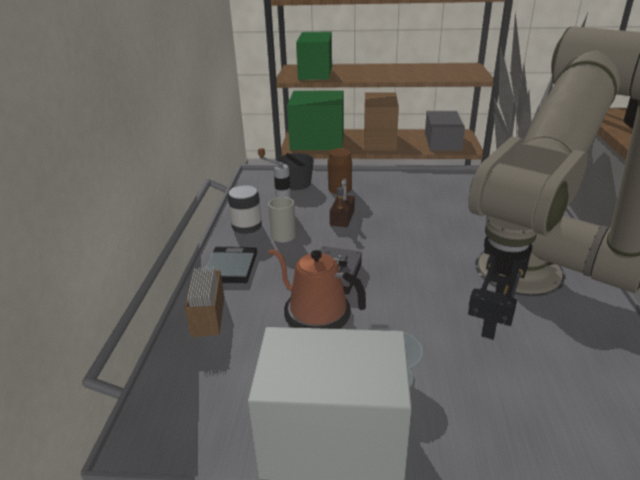

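The scene view shows the block around (230,213), with the metal stylus at (216,195) and the brush at (239,203). The panel is around (363,245) and the kettle at (432,265). The side view shows the same layout. Next I'll fit the panel and block from depth.

```bash
python3 - <<'E'
from h import *
a=dict(np.load("pics/scene0.npz"));P=cloud(a)
def rect(u0,u1,v0,v1,zl,zh,n):
    m=np.zeros((480,640),bool);m[v0:v1,u0:u1]=1
    m&=(P[...,2]>zl)&(P[...,2]<zh); k,l,st,_=cv2.connectedComponentsWithStats(m.astype(np.uint8)); i=1+st[1:,4].argmax(); m=l==i
    Q=P[m]; r=cv2.minAreaRect((Q[:,:2]*1000).astype(np.float32)); print(n,m.sum(),np.median(Q[:,2]),r); print(cv2.boxPoints(r)); return r
rect(310,420,200,290,.038,.054,"panel")
rect(195,265,185,240,.048,.064,"block")
print("table",np.nanmedian(P[320:340,100:160,2]))
for n,(u0,u1,v0,v1,zl,zh) in dict(stylus=(205,227,178,210,.085,.2),brush=(228,250,185,215,.085,.2),kettle=(400,470,225,320,.03,.25),knob=(430,450,230,250,.14,.2)).items():
    Q=P[v0:v1,u0:u1].reshape(-1,3);Q=Q[(Q[:,2]>zl)&(Q[:,2]<zh)];print(n,len(Q),Q.mean(0),Q.min(0),Q.max(0))
c=a["pixels"][170:300,190:480,::-1];cv2.imwrite("pics/crop0.png",cv2.resize(c,None,fx=2.75,fy=2.75,interpolation=cv2.INTER_CUBIC))
E
```

```text
panel 2730 0.04641339624012823 ((523.84423828125, 51.13544845581055), (152.1219482421875, 125.78520202636719), 77.27381134033203)
[[445.74103    -9.2022705]
 [568.4362    -36.91175  ]
 [601.94745   111.47317  ]
 [479.25226   139.18265  ]]
block 902 0.05612000886377731 ((514.6535034179688, -286.3428039550781), (124.0580062866211, 65.8677978515625), 79.36783599853516)
[[ 470.84045 -341.23047]
 [ 535.57745 -353.3833 ]
 [ 558.46655 -231.45514]
 [ 493.72955 -219.3023 ]]
table 0.0004287884567578627
stylus 92 [ 0.51279951 -0.31447047  0.11111112] [ 0.50310207 -0.32310888  0.08508408] [ 0.51918463 -0.30853087  0.13279453]
brush 133 [ 0.52429378 -0.25536756  0.11606774] [ 0.50860541 -0.26919811  0.08537751] [ 0.53323832 -0.24495206  0.13103155]
kettle 3782 [0.58661651 0.21606463 0.12197149] [0.44978903 0.13584691 0.03006979] [0.68229252 0.28796478 0.19250218]
knob 382 [0.54778377 0.2180121  0.16978179] [0.50732021 0.19571696 0.14548082] [0.57220198 0.24253271 0.19250218]
```

View pics/crop0.png

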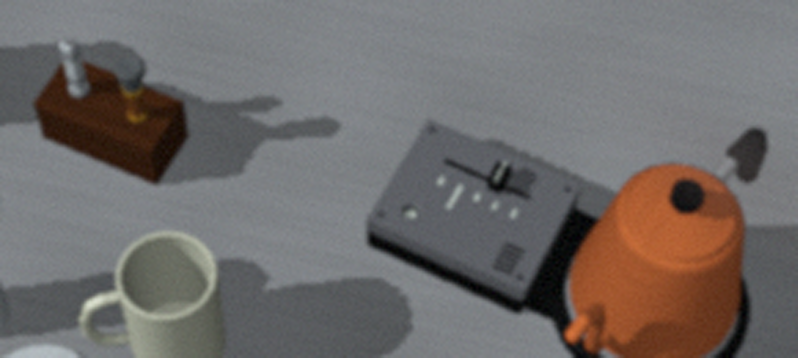

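The crop shows the stylus in the block's far-left hole, the block's −y end, at crop (72,70). The slider cap is at (500,178), the long bar at (455,197) and the reset hole at (410,211). The dock yaw is about −12.7° and the block yaw about −10.6°. I'll move to a hover over the stylus.

```bash

python3 -m handwheel '[{"x":-3.95,"y":-4.3},{"x":-3.95,"y":-4.3},{"x":-3.95,"y":-4.3},{"x":-3.95,"y":-4.3},{"x":-3.95,"y":-4.3}]' -1
python3 -m handwheel '[{"x":-3.95,"y":-4.3},{"x":-3.95,"y":-4.3},{"x":-3.95,"y":-4.3},{"x":-3.95,"y":-4.3},{"x":-3.95,"y":-4.3}]'
python3 -m handwheel '[{"x":-3.95,"y":-4.3},{"x":-3.95,"y":-4.3},{"x":-3.95,"y":-4.3},{"x":-3.95,"y":-4.3},{"x":-3.95,"y":-4.3}]'
python3 -m handwheel '[{"rz":0.17},{"rz":0.17},{"rz":0.17},{"rz":0.17},{"rz":0.17}]'
python3 -m handwheel '[{"rz":0.17},{"rz":0.17},{"rz":0.17},{},{}]'
python3 - <<'E'
from h import *
w=grab("wrist","w1");p,R,s=tool();print(p,R,s["joints"])
print("tip px",proj(w,p),proj(w,[.509,-.316,.127]))
a=dict(np.load("pics/scene0.npz"));P=cloud(a)
for n,(u0,u1,v0,v1,zl) in dict(grinder=(150,195,235,300,.14),jar=(115,170,150,220,.1),mug=(215,275,250,310,.1)).items():
    Q=P[v0:v1,u0:u1].reshape(-1,3);Q=Q[Q[:,2]>zl];print(n,Q.mean(0),Q.min(0),Q.max(0))
E
```

```text
[0.21194686 0.50731424 0.24630824] [[-9.22695101e-01  3.85529997e-01 -6.10713592e-04]
 [ 3.85530412e-01  9.22694723e-01 -8.65835518e-04]
 [ 2.29696644e-04 -1.03435085e-03 -9.99999439e-01]] [ 9.59681557e-01  3.81045778e-01  1.29799454e+00  3.39955647e-06
  1.46361188e+00 -2.15332639e-01]
tip px [319.10998314 311.87093023] [-210.08076255  698.4736678 ]
grinder [ 0.72983443 -0.33192914  0.16526928] [ 0.69466101 -0.36145913  0.14004871] [ 0.75957867 -0.30915834  0.18360036]
jar [ 0.54379951 -0.49630303  0.13779082] [ 0.49355325 -0.54600206  0.10002871] [ 0.64562463 -0.45996538  0.15764292]
mug [ 0.72069498 -0.17147302  0.11579404] [ 0.66079809 -0.21598981  0.10004618] [ 0.81386347 -0.12332213  0.13565727]$[0]: bad value
$[0]: bad value
$[0]: bad value
$[0]: bad value
$[0]: bad value
```

View pics/w1.png

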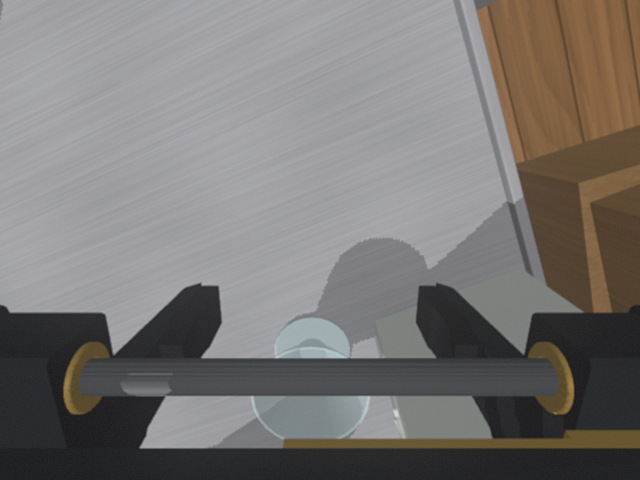

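The arm hasn't moved: the wrist view still shows the start position, with the dripper between the fingers at (310,380). The calls were refused because each row needs all six keys, so I'll try one full call first.

```bash

python3 -m handwheel '[{"x":-3.95,"y":-4.3,"z":0,"rx":0,"ry":0,"rz":0},{"x":-3.95,"y":-4.3,"z":0,"rx":0,"ry":0,"rz":0},{"x":-3.95,"y":-4.3,"z":0,"rx":0,"ry":0,"rz":0},{"x":-3.95,"y":-4.3,"z":0,"rx":0,"ry":0,"rz":0},{"x":-3.95,"y":-4.3,"z":0,"rx":0,"ry":0,"rz":0}]' -1
```

```text
clock: 0.78
ee_pos: [0.3116, 0.2312, 0.2467]
orientation: [0.0, 0.196, 0.981, 0.0]
contact_force: [0.8, -0.2, 0.5]
opening: 0.0883
finger_force: 0.0
```

```bash

python3 -m handwheel '[{"x":-3.95,"y":-4.3,"z":0,"rx":0,"ry":0,"rz":0},{"x":-3.95,"y":-4.3,"z":0,"rx":0,"ry":0,"rz":0},{"x":-3.95,"y":-4.3,"z":0,"rx":0,"ry":0,"rz":0},{"x":-3.95,"y":-4.3,"z":0,"rx":0,"ry":0,"rz":0},{"x":-3.95,"y":-4.3,"z":0,"rx":0,"ry":0,"rz":0}]'
python3 -m handwheel '[{"x":-3.95,"y":-4.3,"z":0,"rx":0,"ry":0,"rz":0},{"x":-3.95,"y":-4.3,"z":0,"rx":0,"ry":0,"rz":0},{"x":-3.95,"y":-4.3,"z":0,"rx":0,"ry":0,"rz":0},{"x":-3.95,"y":-4.3,"z":0,"rx":0,"ry":0,"rz":0},{"x":-3.95,"y":-4.3,"z":0,"rx":0,"ry":0,"rz":0}]'
python3 -m handwheel '[{"x":0,"y":0,"z":0,"rx":0,"ry":0,"rz":0.17},{"x":0,"y":0,"z":0,"rx":0,"ry":0,"rz":0.17},{"x":0,"y":0,"z":0,"rx":0,"ry":0,"rz":0.17},{"x":0,"y":0,"z":0,"rx":0,"ry":0,"rz":0.17},{"x":0,"y":0,"z":0,"rx":0,"ry":0,"rz":0.17}]'
python3 -m handwheel '[{"x":0,"y":0,"z":0,"rx":0,"ry":0,"rz":0.17},{"x":0,"y":0,"z":0,"rx":0,"ry":0,"rz":0.17},{"x":0,"y":0,"z":0,"rx":0,"ry":0,"rz":0.17},{"x":0,"y":0,"z":0,"rx":0,"ry":0,"rz":0},{"x":0,"y":0,"z":0,"rx":0,"ry":0,"rz":0}]'
python3 - <<'E'
from h import *
w=grab("wrist","w2");p,R,s=tool();print(p,R,s["joints"],s["clock"])
print("tcp px",proj(w,p),proj(w,[.509,-.316,.127]))
E
```

```text
clock: 1.4
ee_pos: [0.4109, -0.0436, 0.2468]
orientation: [0.0, 0.197, 0.98, 0.0]
contact_force: [1.8, 0.8, 0.7]
opening: 0.088
finger_force: 0.0
clock: 2.02
ee_pos: [0.5104, -0.3179, 0.2465]
orientation: [-0.0, 0.197, 0.98, 0.0]
contact_force: [1.3, -0.3, 0.1]
opening: 0.0882
finger_force: 0.0
clock: 2.65
ee_pos: [0.51, -0.316, 0.2464]
orientation: [-0.0, 0.586, 0.811, 0.0]
contact_force: [0.3, -0.6, 0.4]
opening: 0.0884
finger_force: 0.0
clock: 3.28
ee_pos: [0.51, -0.3161, 0.2466]
orientation: [-0.0, 0.768, 0.64, -0.0]
contact_force: [-0.7, -0.8, -0.2]
opening: 0.0881
finger_force: 0.0
[ 0.51002829 -0.31609193  0.24663676] [[ 1.81350826e-01  9.83418449e-01 -1.77604314e-04]
 [ 9.83418459e-01 -1.81350802e-01  1.44098085e-04]
 [ 1.09500030e-04 -2.00791668e-04 -9.99999974e-01]] [-7.51906457e-01  4.69933296e-01  1.15046571e+00 -1.60815933e-05
  1.52142180e+00 -5.69545791e-01] 3.325
tcp px [316.34502429 312.68406015] [316.0112916  233.41554424]
```

View pics/w2.png

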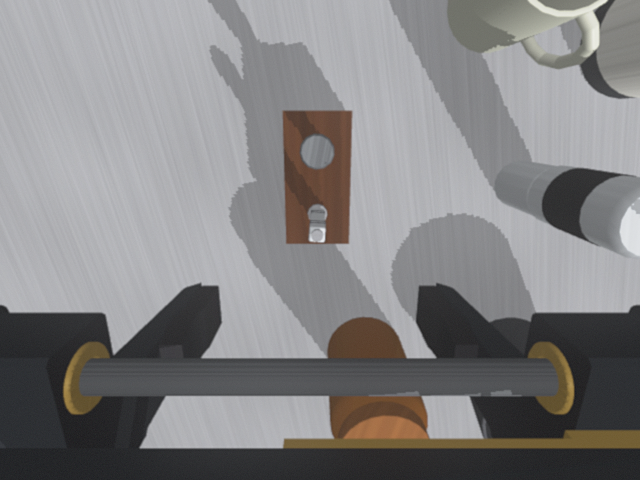

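The wrist view shows the block upright in the picture, with the stylus top at (316,235) and the brush at (317,151), and the handle faces line up with the jaws. I'll refine the stylus position from the wrist depth, and look at the grinder's clearance.

```bash
python3 - <<'E'
from h import *
w=dict(np.load("pics/w2.npz"));P=cloud(w);p,R,s=tool()
m=np.zeros((480,640),bool);m[200:250,300:335]=1
Q=P[m]
for zl,zh in((.122,.135),(.08,.12),(.058,.068)):
    q=Q[(Q[:,2]>zl)&(Q[:,2]<zh)]; t=(q-p)@R; print(zl,len(q),q.mean(0) if len(q) else 0,"tool mid",(t.min(0)+t.max(0))/2,t.max(0)-t.min(0))
m=np.zeros((480,640),bool);m[100:255,270:365]=1
q=P[m];q=q[abs(q[:,2]-.056)<.004];r=cv2.minAreaRect((q[:,:2]*1000).astype(np.float32));print(np.median(q[:,2]),r)
th=np.radians(r[2]);c=np.array(r[0])/1000
for a in(th,th-np.pi/2):print(np.degrees(a),c+.03*np.array([np.cos(a),np.sin(a)]),c-.03*np.array([np.cos(a),np.sin(a)]))
g=P[150:260,500:640].reshape(-1,3);g=g[g[:,2]>.12];print("grinder",g.min(0),g.max(0))
E
```

```text
0.122 258 [ 0.50968228 -0.31584186  0.12731956] tool mid [-0.00061619 -0.00031757  0.12021236] [0.0119885  0.01201246 0.00883056]
0.08 177 [ 0.51082841 -0.31122323  0.10190963] tool mid [ 0.00210115 -0.0002891   0.14656299] [0.0074836  0.01245057 0.03965165]
0.058 109 [ 0.5101725  -0.31282201  0.06116385] tool mid [ 0.00105712 -0.00057889  0.18356801] [0.01405987 0.01654556 0.00947645]
0.05538038327951448 ((514.7994995117188, -287.8460693359375), (119.61512756347656, 60.1303825378418), 79.53759765625)
79.53759765625 [ 0.52024721 -0.25834484] [ 0.50935179 -0.3173473 ]
-10.462402343750004 [ 0.54430073 -0.29329378] [ 0.48529827 -0.28239836]
grinder [ 0.69406336 -0.3621394   0.12000336] [ 0.7325508  -0.30993709  0.16735824]
```

The stylus is centred within 0.6 mm and the grinder is clear. I'll descend 16.6 cm and grip.

```bash

python3 -m handwheel '[{"x":-0.05,"y":-0.03,"z":4,"rx":0,"ry":0,"rz":0},{"x":0,"y":0,"z":4,"rx":0,"ry":0,"rz":0},{"x":0,"y":0,"z":4,"rx":0,"ry":0,"rz":0},{"x":0,"y":0,"z":3,"rx":0,"ry":0,"rz":0},{"x":0,"y":0,"z":1.6,"rx":0,"ry":0,"rz":0}]' -1
python3 -m handwheel '[{"x":0,"y":0,"z":0,"rx":0,"ry":0,"rz":0},{"x":0,"y":0,"z":0,"rx":0,"ry":0,"rz":0},{"x":0,"y":0,"z":0,"rx":0,"ry":0,"rz":0},{"x":0,"y":0,"z":0,"rx":0,"ry":0,"rz":0},{"x":0,"y":0,"z":0,"rx":0,"ry":0,"rz":0}]' 1 30
python3 -m handwheel '[{"x":0,"y":0,"z":0,"rx":0,"ry":0,"rz":0},{"x":0,"y":0,"z":0,"rx":0,"ry":0,"rz":0},{"x":0,"y":0,"z":0,"rx":0,"ry":0,"rz":0},{"x":0,"y":0,"z":0,"rx":0,"ry":0,"rz":0},{"x":0,"y":0,"z":0,"rx":0,"ry":0,"rz":0}]'

```

```text
clock: 3.95
ee_pos: [0.5094, -0.3163, 0.0793]
orientation: [-0.001, 0.769, 0.639, -0.0]
contact_force: [0.7, 0.7, 0.4]
opening: 0.0885
finger_force: 0.0
clock: 4.58
ee_pos: [0.5097, -0.3166, 0.081]
orientation: [0.0, 0.769, 0.639, 0.0]
contact_force: [0.9, -0.4, 0.1]
opening: 0.0398
finger_force: 0.0
clock: 5.2
ee_pos: [0.5097, -0.3165, 0.0807]
orientation: [-0.0, 0.769, 0.639, -0.0]
contact_force: [-0.6, 0.1, -0.3]
opening: 0.0115
finger_force: 30.0
```

Gripped: opening 11.5 mm, 30 N. I'll lift and move over the reset hole.

```bash

python3 -m handwheel '[{"x":0,"y":0,"z":-1,"rx":0,"ry":0,"rz":0},{"x":0,"y":0,"z":-3,"rx":0,"ry":0,"rz":0},{"x":0,"y":0,"z":-4,"rx":0,"ry":0,"rz":0},{"x":0,"y":0,"z":-4,"rx":0,"ry":0,"rz":0},{"x":0,"y":0,"z":-4,"rx":0,"ry":0,"rz":0}]'
python3 -m handwheel '[{"x":3,"y":-0.2,"z":0,"rx":0,"ry":0,"rz":0},{"x":5,"y":-0.3,"z":0,"rx":0,"ry":0,"rz":0},{"x":5,"y":-0.3,"z":0,"rx":0,"ry":0,"rz":0},{"x":5,"y":-0.3,"z":0,"rx":0,"ry":0,"rz":0},{"x":5,"y":-0.3,"z":0,"rx":0,"ry":0,"rz":0}]'
python3 -m handwheel '[{"x":4,"y":-0.3,"z":0,"rx":0,"ry":0,"rz":0},{"x":3,"y":-0.2,"z":1,"rx":0,"ry":0,"rz":0},{"x":1.8,"y":-0.1,"z":2,"rx":0,"ry":0,"rz":0},{"x":0,"y":0,"z":2,"rx":0,"ry":0,"rz":0},{"x":0,"y":0,"z":0,"rx":0,"ry":0,"rz":0}]'
python3 - <<'E'
from h import *
w=grab("wrist","w3");p,R,s=tool();print(p,s["clock"]);P=cloud(w)
tip=p+R[:,2]*.0697;print("tip px",proj(w,tip),"coll",proj(w,p+R[:,2]*.02),"hole",proj(w,[.547,0,.046]))
grab("scene","s3")
E
```

```text
clock: 5.82
ee_pos: [0.5095, -0.3164, 0.2429]
orientation: [0.0, 0.769, 0.639, 0.0]
contact_force: [0.6, -0.2, -0.8]
opening: 0.0116
finger_force: 30.0
clock: 6.45
ee_pos: [0.5382, -0.0863, 0.2416]
orientation: [0.0, 0.769, 0.639, 0.0]
contact_force: [0.8, -0.5, -1.7]
opening: 0.0118
finger_force: 30.0
clock: 7.08
ee_pos: [0.548, -0.0, 0.1903]
orientation: [-0.001, 0.769, 0.639, -0.001]
contact_force: [-0.0, 0.4, 0.3]
opening: 0.0118
finger_force: 30.0
[ 5.48517679e-01 -3.19016849e-04  1.91293520e-01] 7.125
tip px [318.20699309 257.2248506 ] coll [317.85417166 293.32651272] hole [316.61223809 224.82710181]
```

View pics/w3.png

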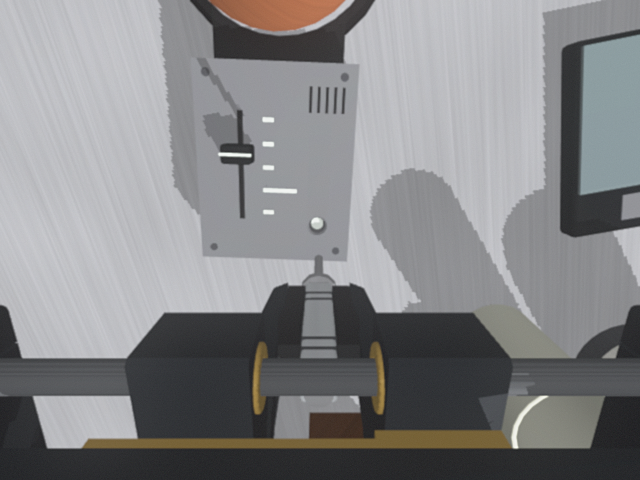

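The wrist view shows the panel: reset hole at (317,224), slider cap line at (236,154), long bar at (280,190). The stylus tip is at (318,257), where predicted. I'll compute the hole and slider positions by ray intersection.

```bash
cat >> h.py <<'E'
def ray(im,uv,z):
    d=im["R"].T@np.linalg.inv(im["K"])@[uv[0],uv[1],1]; c=-im["R"].T@im["t"]; return c+d*(z-c[2])/d[2]
def blobs(im,u0,u1,v0,v1,th=200,a=8):
    g=im["pixels"].min(-1)[v0:v1,u0:u1]; _,_,st,ce=cv2.connectedComponentsWithStats((g>th).astype(np.uint8))
    return [(tuple(c+[u0,v0]),s) for c,s in zip(ce[1:],st[1:]) if s[4]>a]
E
python3 - <<'E'
from h import *
w=dict(np.load("pics/w3.npz"));P=cloud(w);p,R,s=tool()
q=P[55:268,190:365].reshape(-1,3);q=q[abs(q[:,2]-.046)<.004];r=cv2.minAreaRect((q[:,:2]*1000).astype(np.float32));print(np.median(q[:,2]),r)
for c,st in blobs(w,205,345,100,240,170):
    z=.066 if c[0]<258 else (.039 if c[1]>218 else .046)
    X=ray(w,c,z);print(np.round(c,1),st,X.round(4),"tool",((X-p)@R).round(4))
g=cv2.cvtColor(w["pixels"],cv2.COLOR_RGB2GRAY)
print(g[212:236,305:330])
E
```

```text
0.04545662152522542 ((523.4797973632812, 50.86481475830078), (150.64659118652344, 120.5191650390625), 77.29259490966797)
[267.6 119.5] [57 17 12  6 71] [0.5262 0.0861 0.046 ] tool [ 0.0809 -0.0383  0.1457]
[267.5 143.6] [57 41 12  6 68] [0.5223 0.0692 0.046 ] tool [ 0.0636 -0.0391  0.1457]
[234.1 154.4] [ 13  52  33   5 107] [0.5002 0.0666 0.066 ] tool [ 0.0571 -0.0602  0.1257]
[267.9 167.1] [57 65 12  6 61] [0.5186 0.052  0.046 ] tool [ 0.0461 -0.0395  0.1457]
[279.9 190.3] [ 58  88  34   6 178] [0.5239 0.0328 0.046 ] tool [ 0.0281 -0.0308  0.1457]
[267.9 211.8] [ 58 109  11   6  57] [0.5108 0.0177 0.046 ] tool [ 0.0109 -0.0409  0.1457]
[316.6 222.5] [106 117  12  12 109] [5.469e-01 1.000e-04 3.900e-02] tool [ 0.0003 -0.0021  0.1528]
[[151 150 152 150 150 151 151 149 150 150 149 152 151 150 149 151 151 151
  150 149 150 152 150 153 152]
 [152 150 150 151 153 150 150 151 150 151 150 151 151 151 151 150 152 149
  151 151 151 152 151 152 151]
 [153 151 150 148 150 152 150 151 150 150 148 150 151 151 149 149 151 152
  150 150 151 150 152 152 152]
 [151 153 151 152 151 150 153 151 149 14
[... 1465 characters left out ...]
94 109 125 139 137 132 114 102  91  90
   99 110 122 141 151 152 152]
 [150 150 148 145 135 125 107  94  89  90  93  94  95  95  90  90  91  97
  107 118 133 148 152 150 151]
 [151 150 151 146 140 132 121 111  98  95  92  91  91  91  93  96 101 109
  115 128 145 153 152 150 151]
 [151 153 149 151 147 137 130 124 115 107 101  99  99  97 101 111 114 116
  126 140 149 152 151 151 151]
 [151 152 149 151 149 144 140 131 123 118 112 111 108 111 114 116 123 134
  144 150 152 150 152 150 151]
 [152 151 149 151 151 151 147 144 135 128 123 121 120 124 127 136 143 148
  152 152 151 152 151 151 152]
 [152 151 150 151 150 152 152 151 147 145 145 145 144 145 144 149 150 152
  152 153 150 150 152 152 150]]
```

Two estimates put the hole at (.5468, −.0003), so the TCP needs −1.7 mm along tool y. I'll descend until the tip is just above the button.

```bash

python3 -m handwheel '[{"x":0,"y":-0.17,"z":2,"rx":0,"ry":0,"rz":0},{"x":0,"y":0,"z":2.5,"rx":0,"ry":0,"rz":0},{"x":0,"y":0,"z":2,"rx":0,"ry":0,"rz":0},{"x":0,"y":0,"z":1.4,"rx":0,"ry":0,"rz":0},{"x":0,"y":0,"z":0,"rx":0,"ry":0,"rz":0}]'
python3 -m handwheel '[{"x":0,"y":0,"z":0.3,"rx":0,"ry":0,"rz":0},{"x":0,"y":0,"z":0.2,"rx":0,"ry":0,"rz":0},{"x":0,"y":0,"z":0.2,"rx":0,"ry":0,"rz":0},{"x":0,"y":0,"z":0,"rx":0,"ry":0,"rz":0},{"x":0,"y":0,"z":0,"rx":0,"ry":0,"rz":0}]'

```

```text
clock: 7.8
ee_pos: [0.5468, -0.0001, 0.1117]
orientation: [-0.0, 0.769, 0.639, -0.0]
contact_force: [0.3, -0.8, -0.5]
opening: 0.0118
finger_force: 30.0
clock: 8.43
ee_pos: [0.5472, -0.0, 0.1051]
orientation: [0.0, 0.769, 0.639, 0.0]
contact_force: [1.9, -0.3, 2.7]
opening: 0.0119
finger_force: 30.0
```

```bash

python3 -m handwheel '[{"x":0,"y":0,"z":0.1,"rx":0,"ry":0,"rz":0},{"x":0,"y":0,"z":0.1,"rx":0,"ry":0,"rz":0},{"x":0,"y":0,"z":0,"rx":0,"ry":0,"rz":0},{"x":0,"y":0,"z":0,"rx":0,"ry":0,"rz":0},{"x":0,"y":0,"z":0,"rx":0,"ry":0,"rz":0}]'

```

```text
clock: 9.05
ee_pos: [0.5471, -0.0, 0.103]
orientation: [0.0, 0.769, 0.639, 0.0]
contact_force: [0.8, -0.5, 4.8]
opening: 0.0116
finger_force: 30.0
```

```bash

python3 -m handwheel '[{"x":0,"y":0,"z":0.1,"rx":0,"ry":0,"rz":0},{"x":0,"y":0,"z":0,"rx":0,"ry":0,"rz":0},{"x":0,"y":0,"z":0,"rx":0,"ry":0,"rz":0},{"x":0,"y":0,"z":0,"rx":0,"ry":0,"rz":0},{"x":0,"y":0,"z":0,"rx":0,"ry":0,"rz":0}]'

```

```text
clock: 9.68
ee_pos: [0.5472, -0.0001, 0.1026]
orientation: [0.001, 0.769, 0.639, 0.0]
contact_force: [0.7, -0.3, 11.4]
opening: 0.0117
finger_force: 30.0
```

The force rose to 11.4 N while the TCP stopped moving, so the button is on its stop. I'll hold briefly, retract, and go back above the block.

```bash

python3 -m handwheel '[{"x":0,"y":0,"z":0,"rx":0,"ry":0,"rz":0},{"x":0,"y":0,"z":0,"rx":0,"ry":0,"rz":0},{"x":0,"y":0,"z":-1.2,"rx":0,"ry":0,"rz":0},{"x":0,"y":0,"z":-3,"rx":0,"ry":0,"rz":0},{"x":0,"y":0,"z":-4,"rx":0,"ry":0,"rz":0}]'
python3 -m handwheel '[{"x":-1,"y":0,"z":-4,"rx":0,"ry":0,"rz":0},{"x":-4,"y":0.3,"z":-1.8,"rx":0,"ry":0,"rz":0},{"x":-5,"y":0.4,"z":0,"rx":0,"ry":0,"rz":0},{"x":-5,"y":0.4,"z":0,"rx":0,"ry":0,"rz":0},{"x":-5,"y":0.3,"z":0,"rx":0,"ry":0,"rz":0}]'
python3 -m handwheel '[{"x":-5,"y":0.3,"z":0,"rx":0,"ry":0,"rz":0},{"x":-4.5,"y":0.3,"z":0,"rx":0,"ry":0,"rz":0},{"x":-2.3,"y":0.1,"z":0,"rx":0,"ry":0,"rz":0},{"x":0,"y":0,"z":0,"rx":0,"ry":0,"rz":0},{"x":0,"y":0,"z":0,"rx":0,"ry":0,"rz":0}]'
python3 - <<'E'
from h import *
p,R,s=tool();print(p,s["clock"])
for z,T in((0,[.5096,-.3165,.0807]),):print((np.array(T)-p)@R*100)
w=grab("wrist","w4");P=cloud(w)
m=P[100:300,270:365].reshape(-1,3);q=m[abs(m[:,2]-.056)<.004];r=cv2.minAreaRect((q[:,:2]*1000).astype(np.float32));print(r)
th=np.radians(r[2]);print(np.array(r[0])/1000-.03*np.array([np.cos(th),np.sin(th)]))
T=np.array([.5096,-.3165,.056]);print(proj(w,T),proj(w,p+R[:,2]*.0697))
cv2.imwrite("pics/w4c.png",cv2.resize(w["pixels"][100:340,220:420,::-1],None,fx=2.5,fy=2.5,interpolation=cv2.INTER_CUBIC))
E
```

```text
clock: 10.3
ee_pos: [0.5457, 0.0003, 0.1837]
orientation: [-0.002, 0.769, 0.639, -0.001]
contact_force: [-0.2, 0.0, -0.8]
opening: 0.0118
finger_force: 30.0
clock: 10.92
ee_pos: [0.5228, -0.2002, 0.2414]
orientation: [-0.001, 0.769, 0.639, -0.0]
contact_force: [-0.2, -0.5, -0.4]
opening: 0.0117
finger_force: 30.0
clock: 11.55
ee_pos: [0.5092, -0.3148, 0.2418]
orientation: [-0.0, 0.769, 0.639, 0.0]
contact_force: [-0.3, 0.9, -0.8]
opening: 0.0119
finger_force: 30.0
[ 0.50922377 -0.3148265   0.2417592 ] 11.55
[-0.17011316  0.07617945 16.1057553 ]
((514.8460693359375, -287.47247314453125), (119.32433319091797, 60.22779846191406), 79.57353210449219)
[ 0.50941686 -0.31697711]
[318.43500288 214.6937832 ] [317.0365138  256.29420038]
```

View pics/w4c.png

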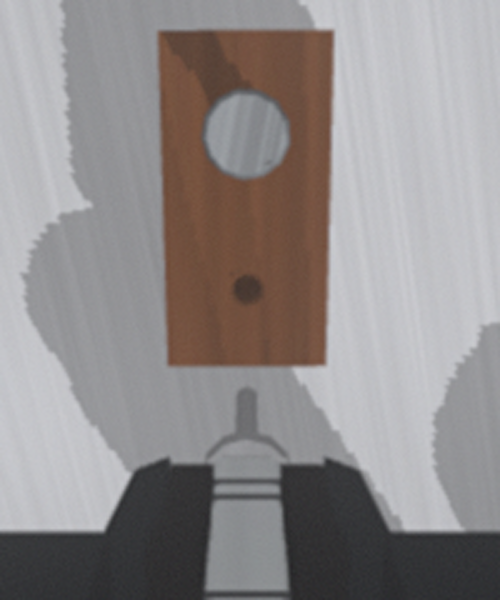

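The crop shows the empty hole at crop (248,289), full-image (319,215.6), which agrees with the prediction. The tip is straight at (246,390). I'll align, descend most of the way and check.

```bash

python3 -m handwheel '[{"x":-0.19,"y":0.07,"z":2,"rx":0,"ry":0,"rz":0},{"x":0,"y":0,"z":4,"rx":0,"ry":0,"rz":0},{"x":0,"y":0,"z":4,"rx":0,"ry":0,"rz":0},{"x":0,"y":0,"z":0.8,"rx":0,"ry":0,"rz":0},{"x":0,"y":0,"z":0,"rx":0,"ry":0,"rz":0}]'
python3 -m handwheel '[{"x":0,"y":0,"z":1,"rx":0,"ry":0,"rz":0},{"x":0,"y":0,"z":1.5,"rx":0,"ry":0,"rz":0},{"x":0,"y":0,"z":1.5,"rx":0,"ry":0,"rz":0},{"x":0,"y":0,"z":0.9,"rx":0,"ry":0,"rz":0},{"x":0,"y":0,"z":0,"rx":0,"ry":0,"rz":0}]'

```

```text
clock: 12.22
ee_pos: [0.5098, -0.318, 0.1347]
orientation: [0.0, 0.769, 0.639, 0.0]
contact_force: [0.2, -0.1, -0.1]
opening: 0.0117
finger_force: 30.0
clock: 12.85
ee_pos: [0.5091, -0.3183, 0.0838]
orientation: [-0.001, 0.769, 0.639, -0.0]
contact_force: [0.2, 0.1, 0.0]
opening: 0.0117
finger_force: 30.0
```

```bash

python3 -m handwheel '[{"x":0.12,"y":0,"z":0.1,"rx":0,"ry":0,"rz":0},{"x":0,"y":0,"z":0.1,"rx":0,"ry":0,"rz":0},{"x":0,"y":0,"z":0.1,"rx":0,"ry":0,"rz":0},{"x":0,"y":0,"z":0,"rx":0,"ry":0,"rz":0},{"x":0,"y":0,"z":0,"rx":0,"ry":0,"rz":0}]'

```

```text
clock: 13.48
ee_pos: [0.5096, -0.3173, 0.0818]
orientation: [0.0, 0.769, 0.639, 0.0]
contact_force: [0.2, 0.2, -0.4]
opening: 0.0117
finger_force: 30.0
```

```bash

python3 -m handwheel '[{"x":0,"y":0,"z":0.1,"rx":0,"ry":0,"rz":0},{"x":0,"y":0,"z":0.05,"rx":0,"ry":0,"rz":0},{"x":0,"y":0,"z":0,"rx":0,"ry":0,"rz":0},{"x":0,"y":0,"z":0,"rx":0,"ry":0,"rz":0},{"x":0,"y":0,"z":0,"rx":0,"ry":0,"rz":0}]'
python3 -m handwheel '[{"x":0,"y":0,"z":0,"rx":0,"ry":0,"rz":0},{"x":0,"y":0,"z":0,"rx":0,"ry":0,"rz":0},{"x":0,"y":0,"z":0,"rx":0,"ry":0,"rz":0},{"x":0,"y":0,"z":0,"rx":0,"ry":0,"rz":0},{"x":0,"y":0,"z":0,"rx":0,"ry":0,"rz":0}]' -0.3

```

```text
clock: 14.1
ee_pos: [0.5096, -0.3173, 0.0807]
orientation: [0.0, 0.769, 0.639, 0.0]
contact_force: [-1.4, 0.7, 5.7]
opening: 0.012
finger_force: 30.0
clock: 14.72
ee_pos: [0.5095, -0.3172, 0.0802]
orientation: [0.0, 0.769, 0.639, -0.0]
contact_force: [-0.2, -0.8, 0.3]
opening: 0.0569
finger_force: 0.0
```

The stylus is seated (5.7 N contact at the original height) and released. I'll rise and move above the slider cap, turning +0.039 rad to match the dock.

```bash

python3 -m handwheel '[{"x":0,"y":0,"z":-1,"rx":0,"ry":0,"rz":0},{"x":0,"y":0,"z":-3,"rx":0,"ry":0,"rz":0},{"x":0,"y":0,"z":-4,"rx":0,"ry":0,"rz":0},{"x":0,"y":0,"z":-4,"rx":0,"ry":0,"rz":0},{"x":2,"y":-0.4,"z":0,"rx":0,"ry":0,"rz":0}]'
python3 -m handwheel '[{"x":4.6,"y":-1,"z":0,"rx":0,"ry":0,"rz":0},{"x":5,"y":-1,"z":0,"rx":0,"ry":0,"rz":0},{"x":5,"y":-1,"z":0,"rx":0,"ry":0,"rz":0},{"x":5,"y":-1,"z":0,"rx":0,"ry":0,"rz":0},{"x":5,"y":-1.1,"z":0,"rx":0,"ry":0,"rz":0}]'
python3 -m handwheel '[{"x":5,"y":-1.1,"z":0,"rx":0,"ry":0,"rz":0},{"x":4,"y":-0.8,"z":0,"rx":0,"ry":0,"rz":0},{"x":2,"y":-0.4,"z":1,"rx":0,"ry":0,"rz":0},{"x":0,"y":0,"z":1,"rx":0,"ry":0,"rz":0.039},{"x":0,"y":0,"z":0,"rx":0,"ry":0,"rz":0}]'
python3 - <<'E'
from h import *
w=grab("wrist","w5");s5=grab("scene","s5");p,R,s=tool();print(p,np.degrees(np.arctan2(R[1,1],R[0,1])),s["clock"])
print("cap",((np.array([.5003,.0666,.066])-p)@R*100).round(2),proj(w,[.5003,.0666,.066]))
P=cloud(s5)
def box(u0,u1,v0,v1,zl):
    Q=P[v0:v1,u0:u1].reshape(-1,3);Q=Q[(Q[:,2]>zl)];print(len(Q),Q.mean(0).round(4),Q.min(0),Q.max(0))
box(205,227,178,210,.122)
a=w["pixels"][...,::-1];b=s5["pixels"][150:390,180:500,::-1]
cv2.imwrite("pics/c5.png",np.vstack([cv2.resize(b,(640,480))[0:300],a[120:400]]))
E
```

```text
clock: 15.35
ee_pos: [0.51, -0.2979, 0.2037]
orientation: [0.003, 0.77, 0.638, 0.0]
contact_force: [0.0, 0.3, 0.5]
opening: 0.0574
finger_force: 0.0
clock: 15.98
ee_pos: [0.5035, -0.0434, 0.1997]
orientation: [-0.001, 0.769, 0.639, -0.0]
contact_force: [0.4, 1.1, 0.5]
opening: 0.0574
finger_force: 0.0
clock: 16.6
ee_pos: [0.501, 0.0674, 0.1793]
orientation: [-0.001, 0.781, 0.624, -0.001]
contact_force: [0.7, -0.0, 0.6]
opening: 0.0574
finger_force: 0.0
[0.50174823 0.06679013 0.1802539 ] -12.793739953966991 16.7
cap [-0.05 -0.13 11.43] [316.92374792 236.87717356]
29 [ 0.5121 -0.316   0.1273] [ 0.50378687 -0.32357834  0.12221998] [ 0.51842818 -0.3095696   0.1363316 ]
```

View pics/c5.png

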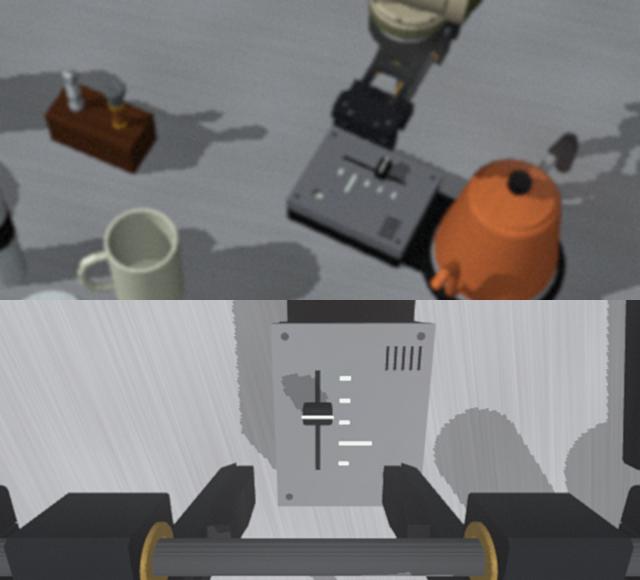

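The stylus stands upright in its hole. The cap's line is at (317,236) in the wrist view, as predicted. I'll descend onto the cap and grip it gently.

```bash

python3 -m handwheel '[{"x":-0.05,"y":-0.13,"z":2,"rx":0,"ry":0,"rz":0},{"x":0,"y":0,"z":4,"rx":0,"ry":0,"rz":0},{"x":0,"y":0,"z":3.5,"rx":0,"ry":0,"rz":0},{"x":0,"y":0,"z":2,"rx":0,"ry":0,"rz":0},{"x":0,"y":0,"z":0.5,"rx":0,"ry":0,"rz":0}]'
python3 -m handwheel '[{"x":0,"y":0,"z":0,"rx":0,"ry":0,"rz":0},{"x":0,"y":0,"z":0,"rx":0,"ry":0,"rz":0},{"x":0,"y":0,"z":0,"rx":0,"ry":0,"rz":0},{"x":0,"y":0,"z":0,"rx":0,"ry":0,"rz":0},{"x":0,"y":0,"z":0,"rx":0,"ry":0,"rz":0}]' 1 10
python3 - <<'E'
from h import *
p,R,s=tool();print(p,s["opening"],s["finger_force"],s["contact_force"])
print("to mark with cap at tcp/true:",(np.array([.5235-.0254-.00385,.0509+.0057-.0171,p[2]])-p)@R*100)
E
```

```text
clock: 17.32
ee_pos: [0.5004, 0.0663, 0.0596]
orientation: [-0.001, 0.782, 0.624, -0.001]
contact_force: [0.7, 0.4, -0.8]
opening: 0.0574
finger_force: 0.0
clock: 17.95
ee_pos: [0.4998, 0.0667, 0.0606]
orientation: [-0.001, 0.782, 0.624, -0.001]
contact_force: [-4.1, 0.9, 6.1]
opening: 0.0219
finger_force: 10.0
[0.49979755 0.06673885 0.06060847] 0.021899349159008725 10.00088855624199 [-4.12484292  0.87234307  6.13839565]
to mark with cap at tcp/true: [-2.77907684e+00  6.35296098e-02  2.44290479e-04]
```

Gripped (opening 21.9 mm). I'll slide 27.7 mm along −x and relieve the preload a little.

```bash

python3 -m handwheel '[{"x":-0.4,"y":0,"z":-0.1,"rx":0,"ry":0,"rz":0},{"x":-0.8,"y":0,"z":0,"rx":0,"ry":0,"rz":0},{"x":-0.8,"y":0,"z":0,"rx":0,"ry":0,"rz":0},{"x":-0.6,"y":0,"z":0,"rx":0,"ry":0,"rz":0},{"x":-0.17,"y":0,"z":0,"rx":0,"ry":0,"rz":0}]'
python3 -m handwheel '[{"x":0,"y":0,"z":0,"rx":0,"ry":0,"rz":0},{"x":0,"y":0,"z":0,"rx":0,"ry":0,"rz":0},{"x":0,"y":0,"z":0,"rx":0,"ry":0,"rz":0},{"x":0,"y":0,"z":0,"rx":0,"ry":0,"rz":0},{"x":0,"y":0,"z":0,"rx":0,"ry":0,"rz":0}]'
python3 - <<'E'
from h import *
p,R,s=tool();print(p,s["opening"],s["finger_force"],s["contact_force"])
print((np.array([.5235-.0254-.00385,.0509+.0057-.0171,p[2]])-p)@R*100)
w=grab("wrist","w6")
for c,st in blobs(w,200,460,100,400,170):print(np.round(c,1),st)
print(proj(w,[.4943,.0395,.066]),proj(w,[.4943,.0395,.046]))
E
```

```text
clock: 18.58
ee_pos: [0.4936, 0.0391, 0.0608]
orientation: [-0.001, 0.782, 0.623, -0.001]
contact_force: [-4.6, 2.6, -10.3]
opening: 0.0222
finger_force: 10.0
clock: 19.2
ee_pos: [0.4935, 0.039, 0.0607]
orientation: [-0.001, 0.782, 0.624, -0.001]
contact_force: [-5.7, -0.6, -9.2]
opening: 0.022
finger_force: 10.0
[0.49353888 0.03904795 0.06074822] 0.02201278935364037 9.995991289615631 [-5.69421099 -0.6063294  -9.18036349]
[ 0.05987286  0.05929276 -0.00020475]
[418.2 228. ] [  149     0   111   215 14103]
[411.9 111.8] [209   9   8   7  15]
[424.2 109. ] [223   8   4   4   9]
[405.5 115.9] [204  14   5   5  11]
[418.4 116.5] [216  15   6   4  10]
[394.6 121.3] [193  19   4   5   9]
[390.8 135.5] [189  33   5   8  14]
[403.7 134.9] [201  32   6   7  18]
[396.8 139.1] [194  36   7   6  12]
[389.6 146. ] [187  42   7   8  16]
[405.2 146.8] [202  43   7   9  29]
[390.3 158.6] [186  50  11  19  62]
[395.4 156.9] [193  56   6   3   9]
[320.4 165.8] [118  65   7   2   9]
[325.1 177. ] [124  69   3  16  21]
[346.2 179.1] [144  75   5   9  12]
[367.7 182.5] [158  79  20   8 155]
[310.  183.3] [108  81   4   6  10]
[350.6 187.6] [148  85   6   7   9]
[345.1 189.7] [141  86   9   8  25]
[325.9 197.7] [124  94   6   8  14]
[242.4 203.1] [40 98  5 11 18]
[252. 211.] [ 51 107   4   9  10]
[243.4 213.2] [ 41 110   6   7  14]
[369.7 214.5] [168 112   5   5  12]
[261.3 218.4] [ 60 116   4   6   9]
[211.8 298.7] [  0 175  39  37 708]
[318.1 319. ] [ 92 217  54   5 266]
[335.9 348.8] [107 232  42  25 163]
[333.4 349. ] [132 247   5   6   9]
[318.5 398. ] [ 64 297 110   3 328]
[317.68853646 317.663565  ] [317.91284541 295.8199836 ]
```

The cap is about 0.5 mm past the mark. I'll nudge it back, release, rise and verify.

```bash

python3 -m handwheel '[{"x":0.05,"y":0.04,"z":0.06,"rx":0,"ry":0,"rz":0},{"x":0,"y":0,"z":0,"rx":0,"ry":0,"rz":0},{"x":0,"y":0,"z":0,"rx":0,"ry":0,"rz":0},{"x":0,"y":0,"z":0,"rx":0,"ry":0,"rz":0},{"x":0,"y":0,"z":0,"rx":0,"ry":0,"rz":0}]'
python3 -m handwheel '[{"x":0,"y":0,"z":0,"rx":0,"ry":0,"rz":0},{"x":0,"y":0,"z":0,"rx":0,"ry":0,"rz":0},{"x":0,"y":0,"z":0,"rx":0,"ry":0,"rz":0},{"x":0,"y":0,"z":0,"rx":0,"ry":0,"rz":0},{"x":0,"y":0,"z":0,"rx":0,"ry":0,"rz":0}]' -0.3
python3 -m handwheel '[{"x":0,"y":0,"z":-1,"rx":0,"ry":0,"rz":0},{"x":0,"y":0,"z":-3,"rx":0,"ry":0,"rz":0},{"x":0,"y":0,"z":-4,"rx":0,"ry":0,"rz":0},{"x":0,"y":0,"z":-4,"rx":0,"ry":0,"rz":0},{"x":0,"y":0,"z":-2,"rx":0,"ry":0,"rz":0}]'
python3 -m handwheel '[{"x":-2,"y":0,"z":0,"rx":0,"ry":0,"rz":0},{"x":-2,"y":0,"z":0,"rx":0,"ry":0,"rz":0},{"x":0,"y":0,"z":0,"rx":0,"ry":0,"rz":0},{"x":0,"y":0,"z":0,"rx":0,"ry":0,"rz":0},{"x":0,"y":0,"z":0,"rx":0,"ry":0,"rz":0}]'
python3 - <<'E'
from h import *
w=grab("wrist","w7");s7=grab("scene","s7");p,R,s=tool();print(p,s["contact_force"])
P=cloud(w)
q=P[30:300,230:450].reshape(-1,3);q=q[abs(q[:,2]-.046)<.004];r=cv2.minAreaRect((q[:,:2]*1000).astype(np.float32));print(r)
th=np.radians(r[2]);ey=np.array([np.cos(th),np.sin(th)]);ex=np.array([ey[1],-ey[0]])
for c,st in blobs(w,270,430,80,280,180,30):
    for z in(.046,.066):
        X=ray(w,c,z)[:2]-np.array(r[0])/1000;print(np.round(c,1),st,z,(X@ex).round(4),(X@ey).round(4))
a=w["pixels"][...,::-1];b=s7["pixels"][150:390,180:500,::-1]
cv2.imwrite("pics/c7.png",np.vstack([cv2.resize(b,(640,480))[0:300],a[50:330]]))
E
```

```text
clock: 19.88
ee_pos: [0.4937, 0.0396, 0.0607]
orientation: [-0.001, 0.782, 0.624, -0.001]
contact_force: [-8.8, 0.7, -2.2]
opening: 0.0221
finger_force: 10.0
clock: 20.5
ee_pos: [0.4951, 0.0399, 0.0607]
orientation: [0.0, 0.782, 0.624, 0.0]
contact_force: [0.6, 0.5, 0.0]
opening: 0.0572
finger_force: 0.0
clock: 21.12
ee_pos: [0.4953, 0.0399, 0.2035]
orientation: [0.001, 0.782, 0.624, 0.001]
contact_force: [0.1, 0.3, -0.5]
opening: 0.0571
finger_force: 0.0
clock: 21.75
ee_pos: [0.4862, 0.0015, 0.2007]
orientation: [-0.0, 0.781, 0.624, 0.0]
contact_force: [-0.3, 0.6, 0.2]
opening: 0.0573
finger_force: 0.0
[0.48617105 0.00137273 0.20062568] [-0.60640569 -0.1990874  -0.43964412]
((523.7279663085938, 50.758460998535156), (150.23182678222656, 120.4737777709961), 77.2663803100586)
[344.1 105. ] [69 23 11  5 54] 0.046 -0.0054 0.0349
[344.1 105. ] [69 23 11  5 54] 0.066 -0.0067 0.0339
[343.9 129. ] [69 47 11  5 54] 0.046 -0.0052 0.0175
[343.9 129. ] [69 47 11  5 54] 0.066 -0.0065 0.0176
[427.9 161.4] [156  63   4  37  91] 0.046 0.062 -0.0072
[427.9 161.4] [156  63   4  37  91] 0.066 0.0561 -0
[... 537 characters left out ...]
 0.028 -0.0385
[420.9 260.3] [146 157  11  43 171] 0.046 0.0633 -0.0909
[420.9 260.3] [146 157  11  43 171] 0.066 0.0573 -0.0834
[277.2 265.5] [  2 164  11  36  78] 0.046 -0.0607 -0.0957
[277.2 265.5] [  2 164  11  36  78] 0.066 -0.0582 -0.0878
[392.1 261.7] [118 164   9  36  82] 0.046 0.0386 -0.0922
[392.1 261.7] [118 164   9  36  82] 0.066 0.0343 -0.0846
[403.  259.4] [129 164   9  36  97] 0.046 0.0478 -0.0901
[403.  259.4] [129 164   9  36  97] 0.066 0.0428 -0.0826
[386.7 259.6] [114 167   6  27  59] 0.046 0.0338 -0.0903
[386.7 259.6] [114 167   6  27  59] 0.066 0.0298 -0.0828
[379.6 262.2] [107 171   6  21  36] 0.046 0.0278 -0.0927
[379.6 262.2] [107 171   6  21  36] 0.066 0.0242 -0.0851
```

View pics/c7.png

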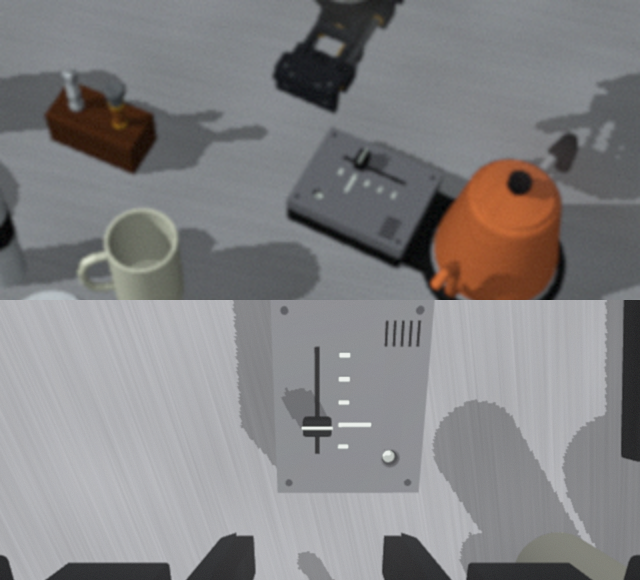

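The cap stands at y = −17.6 mm in the dock frame against a mark at −17.5 mm. The stylus is upright, nothing else has moved, and the gripper is clear. I'll hand the job in.

```bash
python3 -c "
from plant import bot
print(bot.job_done())"
```

```text
the job is handed in; nothing more can be done
None
```

I held the reset button fully down for about a second, put the stylus back upright in its hole, and left the slider about 0.1 mm from the long brewing mark; the job was handed in at about 22 s, with no verdict shown.

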